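# Swing the bail in and stack the pencil tray on the craft crate

### The arm

A 7-joint arm with a two-finger parallel gripper is mounted at the origin on the work surface. World frame = base frame: x ahead of the robot, y to its left, z up, the work surface at z = 0. Lengths are in m, angles in degrees, forces in N, time in s.
With the tool pointing down it reaches from about 0.35 to 0.9 m from the base axis. Payload 19.9 kg.
Tool frame: the origin (TCP) lies on the centre line of the jaws, within the pads' length; the fingertips stand robot.tip_extent ahead of it and the grasp point (between the pads) lies 8 mm behind it (robot.tip_extent is the distance from the TCP to the fingertips, in m); z points along the fingers, y is the direction in which the jaws open and shut (so a half turn about z gives the same grasp; the last joint's range is limited). The gripper opens to 85 mm and grips with 20 to 120 N. Pads are 22 mm wide; open, the fingers measure 114 mm over their backs; the gripper's body (76 mm by 85 mm) begins 54 mm behind the grasp point. The pads swing forward as they close: fully open they stand 13 mm farther back than shut.
Start: joints at [64.83, 23.915, -0.59, 92.452, 0.269, 63.638, -3.037], TCP at [0.242, -0.576, 0.242] pointing down, gripper open.
Joint ranges: [-161.28, 161.28], [-22.2, 115.67], [-73.04, 71.86], [3.21, 147.25], [-68.34, 248.33], [10.77, 114.83], [-161.83, 161.83]. Speed limits (degrees/s): [108.29, 108.29, 136.94, 136.94, 172.46, 172.46, 172.46].

### API

Orientations are given as a 3x3 rotation matrix whose columns are the frame's x, y, z axes.
In Python, from plant import robot gives the robot as it stands.
- The arm moves only by the tool drive_tool, never from a script. Its argument "steps" is a list of rows, each a list of 4 numbers: the shift along the tool's x, y, z in cm, then the turn about the tool's z in rad. In form: [[dx, dy, dz, turn], ...]. A call has 1 to 20 rows; each row shifts and turns the pose as measured when the row begins, along the tool's axes as they then stand; what a row does not reach is not made up. A row lasts 1/12 s, in which the tool goes at most 41.7 mm and 7.16 degrees, less where a joint would pass 70% of its speed; a pose out of reach is approached as far as the arm can. A call is refused whole if a number of a shift passes 4.17 or a number of a turn 0.125, either way. A call with a gripper value outside its range is refused whole. "hand" is the opening in per cent of the stroke, from 0 (shut) to 100 (fully open), set as the call begins (left out, the last holds). The fingers move at their own pace and stop on an object; the grip force is fixed at half the most. Time passes only in rows, so rows that do not move let the fingers close. It gives the time, the measured TCP pose, the force and the opening at its end, in the units of the state.
- robot.get_state(): the state, without advancing time (a new reading comes with each control period).
- robot.capture(name): name is "scene" or "top" or "wrist"; returns (picture, depth): 420x560x3 uint8, red, green, blue; 420x560 float32, m along the optical axis (not along the pixel's ray), 0 where there is no reading.
- robot.calibration(name): a dict with "fx", "fy", "cx", "cy" (pixels), "R" (3x3) and "t" (3): a world point X has camera coordinates R X + t; the wrist camera has in their place "tool_from_camera" (4x4, takes a point from camera to tool coordinates, whose origin is the TCP and whose axes are the flange's). Camera axes: x right, y down, z forward; pixel columns grow to the right and rows downward; lengths in m; the calibration is good to about 2 mm. A picture is of the moment at which its call begins: read the wrist's pose just before it. calibration takes no time and is no camera call.
- robot.job_done(): hands the job in, once; it reports no verdict.
The state is a dict: "t": time; "joint_pos": joint angles; "qd": joint speeds; "effort": joint torques, N m; "eef_pos": TCP position; "ee_rot": TCP orientation; "wrist_force": force on the tool from outside, world axes, zero at the start; "ft_torque": the same for the moment, N m; "gripper_width": finger opening in m.
Only numpy, scipy, OpenCV 4.12 (cv2) and the standard library are available. Lean on these libraries where they do the work, as an engineer would, in place of code of your own. Each camera call takes 0.05 s, during which the arm holds its last target.

### The job

On the olive-green lattice crate one wire bail is still swung out past the end. Swing that bail all the way in over the crate's mouth, then gently set the teal pencil tray down on top so that it rests level across both bails, centred over the crate and lined up with it, and let go. Leave the red tray where it is.

Things in the scene. Friction and masses are not known exactly. Their poses are not given: they have to be found in the camera images.
- crate: Olive lattice crate fixed to the table, open on top: 140 (its x) x 240 (y) x 85 mm high, walls 6 mm; origin under its centre, z up. Cotton reels 40 mm high inside. Two equal U-shaped wire bails, one at each y end. A bail swung in lies across the mouth, bar along x, top 95 mm up. The tray rests on both bars; it is smaller than the mouth, so with a bail out it falls in.
- bail (a joint): Angle (rad) of the bail at the crate's -y end, to be swung in. It pivots about a line along the crate's x at y = -108, z = 79 mm. 0 = out, level, bar 55 mm beyond the pivot towards -y; grows as it swings up (1.57 upright) and over; 2.94 = fully in at its stop, bar at y = -54, z = 90 mm. Stiff hinge: needs about 1 N at the bar, stays where left.
- bail_bar (a point): Centre of that bail's cross-bar (moves with it): round, 10 mm thick, 152 mm long along the crate's x, black grip sleeve in the middle, 55 mm from the pivot line. Free below; at least 30 mm clear to the crate's end wall when out. Can be pinched from above, fingers closing along the crate's y; the bar can turn in the fingers.
- teal_tray_center (a point): Loose teal tray of coloured pencils, about 0.25 kg: 100 (its x) x 150 (y) x 90 mm high over its handle, walls 35 mm high. This point is its centre, 45 mm above its underside; z up. The handle is a bar 14 mm thick (x), 100 mm long (y), 20 mm high, centred 35 mm above this point, open below between posts 90 mm apart. Flat on the table at the start.
- red_tray_center (a point): Loose red tray of the same shape and size holding cotton reels; same point and axes. To be left alone.
- bail_in_bar (a point): Centre of the cross-bar of the other bail, at the crate's +y end: already in, leave it so; its bar lies at y = +54 mm in the crate's frame, 90 mm up (bar 10 mm thick).
There are look-alikes about, which are no part of the job. Of the things like the part that bears teal_tray_center, leave any that is yellow; of the rest the larger one is meant.

How it is judged (in metres and radians):
On the way:
1. the swung-out bail is fully in over the crate's mouth (value of joint bail above 2.7 rad), for 0.2 s.
At the end, for the whole second after the job is handed in: The bail at the -y end is in (joint above 2.7 rad) and the teal tray rests at rest on both bails: its centre within 20 mm of the crate's centre seen from above and 132 to 148 mm above the table, upright within 0.1 rad, its long side within 0.2 rad of the crate's (either way round) (value of joint bail above 2.7 rad and horizontal distance between teal_tray_center and crate below 0.02 m and z of teal_tray_center in the frame of crate between 0.132 and 0.148 m and angle between teal_tray_center's own z axis and vertical below 0.1 rad and angle between the y axis of teal_tray_center and the y axis of crate, either way round below 0.2 rad and linear speed of teal_tray below 0.02 m/s); the robot touches nothing.
It fails at once if the red tray is moved more than 30 mm (distance of red_tray_center from where it was at the start of the episode above 0.03 m).
It fails at once if the teal tray is dropped or slammed onto the bails instead of set down gently (horizontal distance between teal_tray_center and crate below 0.08 m and z of teal_tray_center in the frame of crate below 0.15 m and linear speed of teal_tray above 0.4 m/s).
It also fails if it takes over 61 s, if anything falls off the work surface, if the arm or the gripper's body presses on something with over 40 N, if the wrist force passes 120 N, or if a joint passes its speed limit or range.

## Working session

There is one attempt and no reset: what is moved stays moved. The work goes in short steps, Python scripts to look and compute and a tool call to move; the robot and the scene stay as the last step left them, time stands still between calls to the robot, and variables do not carry over. Pictures are saved under pics/ and viewed, and the job is handed in when it is done.

Besides the shell and the picture viewer there is one more tool, called as name(argument=value, ...), one argument or row to a line, values as JSON. drive_tool: Moves the arm, as the interface text tells. Its arguments: {"type":"object","properties":{"steps":{"type":"array"},"hand":{"type":"number"}},"required":["steps"]}

```bash
ls; mkdir -p pics
python3 - <<'E'
from plant import robot
import cv2,numpy as np
print(robot.get_state()); print(robot.tip_extent)
for n in ["scene","top"]:
    im,d=robot.capture(n); np.savez(f"pics/{n}0.npz",im=im,d=d)
    cv2.imwrite(f"pics/{n}0.png",im[:,:,::-1]); print(robot.calibration(n))
print(robot.calibration("wrist"))
E
```

```text
pics
{'t': 0.0, 'joint_pos': array([64.8311379 , 23.94969423, -0.5918328 , 92.48322287,  0.26891425,
       63.63887937, -3.03636387]), 'qd': array([-0.00101719, -0.07294727,  0.02238113, -0.09557179,  0.02040467,
       -0.02790966,  0.04152092]), 'effort': array([ 1.62870720e-06, -8.64432263e+01,  6.78563733e-01, -4.34896445e+01,
        1.89582619e-02,  7.39582290e-03, -5.67209554e-05]), 'eef_pos': array([ 0.24199116, -0.57590355,  0.24165899]), 'ee_rot': array([[ 9.21909925e-01,  3.87403916e-01, -5.44261701e-04],
       [ 3.87404291e-01, -9.21909270e-01,  1.10187463e-03],
       [-7.48893605e-05, -1.22667848e-03, -9.99999245e-01]]), 'wrist_force': array([-0.34175356, -0.92507799, -0.51322249]), 'ft_torque': array([-0.03260057, -0.02202079,  0.01551512]), 'gripper_width': 0.08550142808706471}
0.011
{'fx': 528.4934580116192, 'fy': 528.4934580116192, 'cx': 278.9174450629494, 'cy': 211.01692220109786, 'R': array([[-0.67157943,  0.74091217, -0.00549889],
       [ 0.52664671,  0.47211774, -0.70692863],
       [-0.5211759 , -0.47765469, -0.70726352]]), 't': array([ 0.14826726, -0.24195147,  1.86431497])}
{'fx': 383.18621219746376, 'fy': 383.18621219746376, 'cx': 277.64193892752803, 'cy': 211.54590116499546, 'R': array([[ 0.01009802, -0.9999435 , -0.00332057],
       [-0.97755879, -0.00917307, -0.210463  ],
       [ 0.21042065,  0.00537131, -0.97759618]]), 't': array([0.15995798, 0.44641096, 0.95856485])}
{'fx': 328.98361456750433, 'fy': 328.98361456750433, 'cx': 279.25753573675615, 'cy': 204.72131206898626, 'tool_from_camera': array([[ 1.94374775e-05, -9.61853929e-01, -2.73563557e-01,
         7.01786684e-02],
       [ 9.99999814e-01,  1.85468867e-04, -5.81058698e-04,
         2.38821094e-04],
       [ 6.09631114e-04, -2.73563495e-01,  9.61853753e-01,
        -1.31175688e-01],
       [ 0.00000000e+00,  0.00000000e+00,  0.00000000e+00,
         1.00000000e+00]])}
```

View pics/scene0.png

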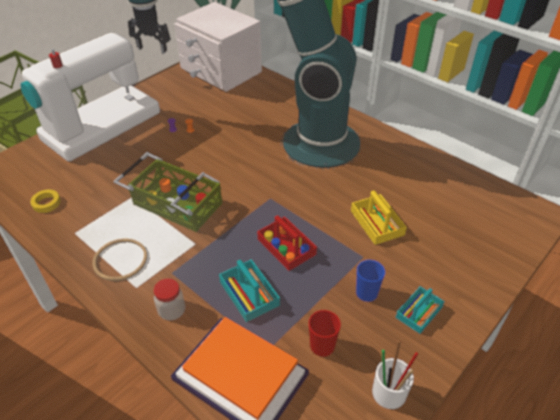

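View pics/top0.png

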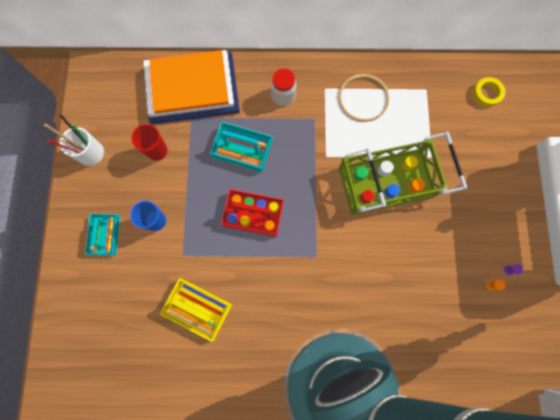

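```bash
cat > h.py <<'E'
import numpy as np,cv2
def world(c,d):
    v,u=np.mgrid[:d.shape[0],:d.shape[1]]
    P=np.stack([(u-c['cx'])/c['fx']*d,(v-c['cy'])/c['fy']*d,d],-1)
    return (P-c['t'])@c['R']   # R^T (P-t)
def pix(c,X):
    p=c['R']@np.asarray(X)+c['t']; return c['fx']*p[0]/p[2]+c['cx'],c['fy']*p[1]/p[2]+c['cy']
E
python3 - <<'E'
from plant import robot
from h import *
z=np.load('pics/top0.npz');im,d=z['im'],z['d'];c=robot.calibration('top')
W=world(c,d);hsv=cv2.cvtColor(im,cv2.COLOR_RGB2HSV)
def rep(n,box,h0,h1,zlo,zhi,smin=100):
    x0,y0,x1,y1=box;s=np.s_[y0:y1,x0:x1]
    H=hsv[s];P=W[s];m=(H[...,0]>=h0)&(H[...,0]<=h1)&(H[...,1]>smin)&(d[s]>0)&(P[...,2]>zlo)&(P[...,2]<zhi)
    p=P[m];r=cv2.minAreaRect(p[:,:2].astype(np.float32)*1000);print(n,m.sum(),r,p[:,2].min(),p[:,2].max(),np.median(p[:,2]))
    return p
rep('teal',(205,115,275,175),80,100,0.02,.05)
rep('tealhandle',(205,115,275,175),80,100,0.07,.1)
rep('small',(80,205,125,262),80,100,0.015,.1)
rep('red',(215,180,290,245),0,12,0.02,.05)
rep('redh',(215,180,290,245),0,12,0.07,.1)
rep('crate',(335,130,450,220),25,45,0.07,.1)
print(hsv[180,345],W[180,345],W[155,455],W[178,377])
o=np.hstack([cv2.resize(im[110:260,70:290][:, :],None,fx=2,fy=2,interpolation=cv2.INTER_CUBIC),cv2.resize(im[120:220,330:480],None,fx=2.4,fy=3,interpolation=cv2.INTER_CUBIC)])
cv2.imwrite('pics/crop1.png',o[:,:,::-1]);print(o.shape)
E
```

```text
teal 530 ((636.7491455078125, 268.25091552734375), (151.621826171875, 101.99769592285156), 73.63754272460938) 0.020014910122313212 0.04842120688839871 0.03379171928960398
tealhandle 222 ((635.8660278320312, 268.0937805175781), (99.8510971069336, 15.009697914123535), 73.17720794677734) 0.07090352407276507 0.09518711516026153 0.09017009023380448
small 500 ((385.098388671875, 633.3092651367188), (74.42157745361328, 108.26819610595703), 89.39175415039062) 0.015033031635264836 0.06984204727830227 0.026562339709541815
red 386 ((446.42596435546875, 232.26585388183594), (146.86070251464844, 98.50968170166016), 78.93821716308594) 0.02021857535120073 0.04920030304407385 0.03263610501068031
redh 226 ((447.0989074707031, 232.020751953125), (99.29150390625, 13.9193696975708), 79.11888885498047) 0.07059196443749864 0.09492927414336129 0.08962936569170338
crate 902 ((541.7113037109375, -137.52621459960938), (139.05027770996094, 242.4335174560547), 13.130720138549805) 0.0700319967177489 0.09780585617113972 0.08445582287884565
[ 35 186  96] [ 0.5351786  -0.01621822  0.03976359] [ 0.58979716 -0.29386737  0.09043481] [ 0.52435399 -0.08798823  0.09514154]
(300, 800, 3)
```

View pics/crop1.png

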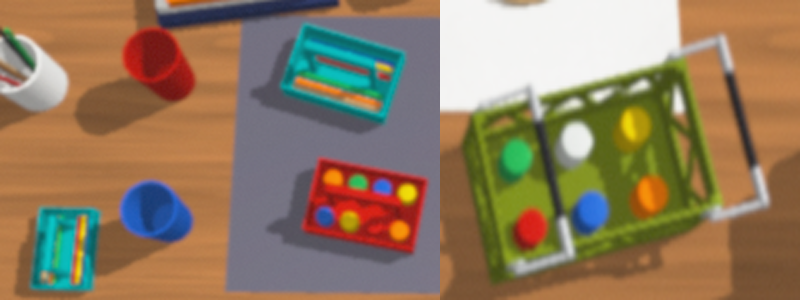

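Run:
```python
from plant import robot
from h import *
z=np.load('pics/scene0.npz');d=z['d'];c=robot.calibration('scene')
W=world(c,d)
m=(d>0)&(W[...,2]>.06)&(W[...,0]>0.1)&(W[...,0]<.95)&(W[...,1]<-.3)&(W[...,1]>-.9)
p=W[m]
for x in np.arange(.1,.95,.05):
  r=[]
  for y in np.arange(-.9,-.3,.05):
    q=p[(p[:,0]>=x)&(p[:,0]<x+.05)&(p[:,1]>=y)&(p[:,1]<y+.05)]
    r.append('%3d'%(q[:,2].max()*100) if len(q)>2 else '  .')
  print('%.2f'%x,*r)
z=np.load('pics/top0.npz');im,d=z['im'],z['d'];ct=robot.calibration('top');W2=world(ct,d)
th=np.radians(13.13);ex=np.array([np.cos(th),np.sin(th)]);ey=np.array([-np.sin(th),np.cos(th)]);C=np.array([.5417,-.1375])
for n,Wq in (('top',W2),('scene',W)):
  q=Wq.reshape(-1,3);l=np.c_[(q[:,:2]-C)@ex,(q[:,:2]-C)@ey,q[:,2]]
  for nm,lo,hi in(('out',-.2,-.13),('in',.03,.08)):
    b=l[(abs(l[:,0])<.05)&(l[:,1]>lo)&(l[:,1]<hi)&(l[:,2]>.07)&(l[:,2]<.12)]
    print(n,nm,len(b),np.median(b,0),b.min(0),b.max(0))
  b=l[(abs(l[:,1]+.163)<.02)&(l[:,2]>.07)&(l[:,2]<.12)&(abs(l[:,0])<.1)];print('bar x',b[:,0].min(),b[:,0].max())
```

```text
0.10   .   .   .   .   .   .   .   .   .   .   .   .   .
0.15   .   .   .   .   .   .   .   .   .   .   .   .   .
0.20   .   .   .   .   .   .  40  43   .   .   .   .   .
0.25   .   .   .   .   .  42  44  44   .   .   .   .   .
0.30   .   .   .  29  30  30  29   .   .   .   .   .   .
0.35   .   .   .  29  30  30  28   .   .   .   .   .   .
0.40   .   .   .  29  30  30  28   .   .   .   .   .   .
0.45   .   .   .  29  30  30  29   .   .   .   .   .   .
0.50   .   .   .   .  30  33  28   .   .   .   .   9   .
0.55   .   .   .  29  33  35  29   .   .   .   .   8   .
0.60   .   .   .  29  29  30  28   .   .   .   .   .   .
0.65   .   .   .  27  28  27   .   .   .   .   .   .   .
0.70   .   .   .   .   .   .   .   .   .   .   .   .   .
0.75   .   .   .   .   .   .   .   .   .   .   .   .   .
0.80   .   .   .   .   .   .   .   .   .   .   .   .   .
0.85   .   .   .   .   .   .   .   .   .   .   .   .   .
0.90   .   .   .   .   .   .   .   .   .   .   .   .   .
top out 178 [-0.00027196 -0.16027155  0.08803624] [-0.04897047 -0.16726431  0.08030411] [ 0.04976293 -0.15406013  0.09327563]
top in 168 [-0.00024093  0.05591865  0.09478381] [-0.04981447  0.04782628  0.08723887] [0.04964329 0.0607708  0.09867589]
bar x -0.07963165628990239 0.07986671358020175
scene out 100 [ 0.00427371 -0.15976415  0.08576985] [-0.04820261 -0.16901745  0.07686565] [ 0.0493763  -0.14902328  0.09398582]
scene in 102 [0.00171239 0.05679097 0.09361752] [-0.0497982   0.04794701  0.08626478] [0.04996291 0.0635185  0.09944695]
bar x -0.08158390964813711 0.08320464617205388
```

drive_tool(
  steps=[
    [2.4,-2.8,0,0.03],
    [2.4,-2.8,0,0.03],
    [2.4,-2.8,0,0.03],
    [2.4,-2.8,0,0.03],
    [2.4,-2.8,0,0.03],
    [0,0,0,0],
  ],
  hand=35,
)

```text
t: 0.6
eef_pos: [0.3086, -0.3977, 0.2385]
ee_rot: [[0.972, 0.234, -0.004], [0.234, -0.972, 0.004], [-0.003, -0.005, -1.0]]
wrist_force: [1.0, 0.7, 0.6]
gripper_width: 0.0299
```

drive_tool(
  steps=[
    [3.6,-0.5,0,0],
    [3.6,-0.5,0,0],
    [3.6,-0.5,0.6,0],
    [3.6,-0.5,0.6,0],
    [3.6,-0.5,0.6,0],
    [3.6,-0.5,0.6,0],
    [3.6,-0.4,0.6,0],
    [3.4,-0.4,0,0],
    [0,0,0,0],
  ],
)

```text
t: 1.35
eef_pos: [0.5881, -0.2859, 0.2049]
ee_rot: [[0.973, 0.231, -0.005], [0.231, -0.973, 0.005], [-0.004, -0.006, -1.0]]
wrist_force: [0.7, 0.9, 0.6]
gripper_width: 0.0295
```

```bash
cat >> h.py <<'E'
TH=np.radians(13.13);EX=np.array([np.cos(TH),np.sin(TH)]);EY=np.array([-np.sin(TH),np.cos(TH)]);C=np.array([.5413,-.1356])
def delta(robot,X,yaw=None):
    s=robot.get_state();R=np.array(s['ee_rot']);p=np.array(s['eef_pos'])
    dl=R.T@(np.array(X)-p)*100
    print('tool delta cm',dl.round(2),'now',p.round(4),'tilt',R[:2,2].round(3), end=' ')
    a=np.arctan2(R[1,0],R[0,0]);print('yaw',np.degrees(a).round(2), end=' ')
    if yaw is not None: print('turn rad',round(-(np.radians(yaw)-a),3),end='')
    print()
def crate(l): return np.r_[C+EX*l[0]+EY*l[1],l[2]]
def wristcap(robot):
    s=robot.get_state();im,d=robot.capture('wrist');c=robot.calibration('wrist');T=c['tool_from_camera']
    v,u=np.mgrid[:d.shape[0],:d.shape[1]]
    P=np.stack([(u-c['cx'])/c['fx']*d,(v-c['cy'])/c['fy']*d,d],-1)
    P=P@T[:3,:3].T+T[:3,3]
    return im,d,P@np.array(s['ee_rot']).T+np.array(s['eef_pos'])
def tolocal(W):
    q=W.reshape(-1,3);return np.c_[(q[:,:2]-C)@EX,(q[:,:2]-C)@EY,q[:,2]].reshape(W.shape)
E
python3 - <<'E'
from plant import robot
from h import *
im,d,W=wristcap(robot);cv2.imwrite('pics/w1.png',im[:,:,::-1])
L=tolocal(W);L[d==0]=9
b=L[(abs(L[...,0])<.05)&(L[...,1]<-.13)&(L[...,1]>-.2)&(L[...,2]>.06)&(L[...,2]<.11)]
print(len(b),np.median(b,0) if len(b) else '',b.min(0),b.max(0))
delta(robot,crate([0,-.1615,.074]),13.13)
E
```

```text
1600 [ 0.00362676 -0.16465264  0.08723028] [-0.0499321  -0.17034479  0.08193292] [ 0.04995974 -0.15935375  0.08973188]
tool delta cm [-0.79  0.42 13.06] now [ 0.5856 -0.2875  0.2046] tilt [-0.007  0.005] yaw 13.29 turn rad 0.003
```

View pics/w1.png

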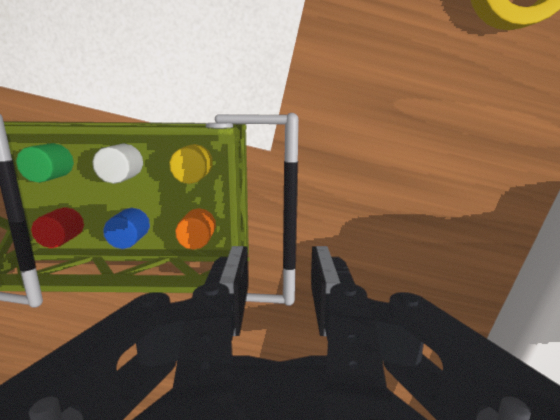

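drive_tool(
  steps=[
    [-0.4,0.25,2.5,0],
    [-0.4,0.25,2.5,0],
    [0,0.05,2.5,0],
    [0,0.0,2.5,0],
    [0,0,2.0,0],
    [0,0,0,0],
  ],
)

```text
t: 1.9
eef_pos: [0.5756, -0.297, 0.0802]
ee_rot: [[0.973, 0.229, -0.007], [0.229, -0.973, 0.003], [-0.007, -0.004, -1.0]]
wrist_force: [-0.1, 0.1, -1.3]
gripper_width: 0.03
```

Run:
```python
from plant import robot
from h import *
im,d,W=wristcap(robot);cv2.imwrite('pics/w2.png',im[:,:,::-1])
L=tolocal(W);L[d==0]=9
b=L[(L[...,0]>.02)&(L[...,0]<.06)&(L[...,1]<-.14)&(L[...,1]>-.19)&(L[...,2]>.06)&(L[...,2]<.11)]
print(len(b),np.median(b,0) if len(b) else '',b.min(0),b.max(0))
delta(robot,crate([0,-.163,.074]),13.13)
```

```text
2721 [ 0.04062263 -0.16488723  0.0872085 ] [ 0.02001652 -0.17046699  0.08226749] [ 0.05999349 -0.15950889  0.09027213]
tool delta cm [ 0.28 -0.25  0.81] now [ 0.5762 -0.2975  0.0821] tilt [-0.006  0.002] yaw 13.2 turn rad 0.001
```

View pics/w2.png

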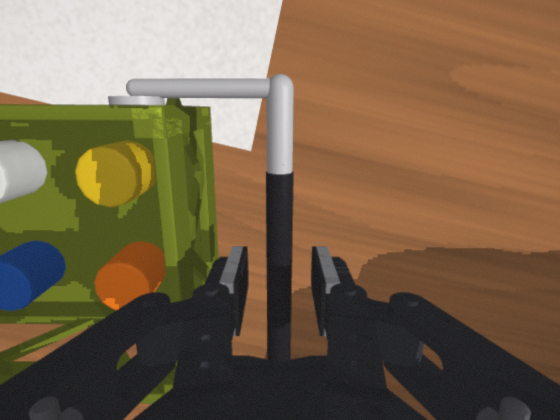

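drive_tool(
  steps=[
    [0,0,0.9,0],
    [0,0,0,0],
  ],
)

```text
t: 2.12
eef_pos: [0.5763, -0.2985, 0.0747]
ee_rot: [[0.974, 0.228, -0.004], [0.228, -0.974, 0.001], [-0.004, -0.002, -1.0]]
wrist_force: [0.2, -0.1, -0.7]
gripper_width: 0.0298
```

drive_tool(
  steps=[
    [0,0,0,0],
    [0,0,0,0],
    [0,0,0,0],
    [0,0,0,0],
  ],
  hand=0,
)

```text
t: 2.45
eef_pos: [0.5762, -0.2966, 0.0772]
ee_rot: [[0.974, 0.229, -0.005], [0.229, -0.974, 0.003], [-0.004, -0.004, -1.0]]
wrist_force: [-0.0, 0.6, -4.5]
gripper_width: 0.008
```

```bash
sed -i 's/C=np.array(\[.5413,-.1356\])/C=np.array([.5417,-.1375])/' h.py
python3 - <<'E'
from plant import robot
from h import *
p=np.array(robot.get_state()['eef_pos']);l=tolocal(p[None])[0];print(l)
# arc
r=np.hypot(l[1]+.108,l[2]+.008-.079);a0=np.arctan2(l[2]+.008-.079,-(l[1]+.108));print(r,a0)
A=np.linspace(a0,2.94,16);prev=None
for a in A:
    q=np.array([-.108-.055*np.cos(a),.079+.055*np.sin(a)])
    if prev is not None: print(round(a,2),'tool y',(-(q-prev)[0]*100).round(2),'z',(-(q-prev)[1]*100).round(2))
    prev=q
E
```

```text
[-0.0025673  -0.16277861  0.07718756]
0.05512696270996624 0.11247905865138859
0.3 tool y -0.21 z -1.01
0.49 tool y -0.4 z -0.96
0.68 tool y -0.57 z -0.86
0.87 tool y -0.72 z -0.74
1.05 tool y -0.85 z -0.59
1.24 tool y -0.94 z -0.42
1.43 tool y -1.01 z -0.24
1.62 tool y -1.03 z -0.05
1.81 tool y -1.02 z 0.15
2.0 tool y -0.98 z 0.34
2.19 tool y -0.9 z 0.52
2.37 tool y -0.79 z 0.67
2.56 tool y -0.65 z 0.81
2.75 tool y -0.48 z 0.92
2.94 tool y -0.3 z 0.99
```

drive_tool(
  steps=[
    [0,-0.2,-1.0,0],
    [0,-0.4,-1.0,0],
    [0,-0.6,-0.9,0],
    [0,-0.7,-0.7,0],
    [0,0,0,0],
  ],
)

```text
t: 2.87
eef_pos: [0.5719, -0.2781, 0.1173]
ee_rot: [[0.974, 0.227, -0.003], [0.227, -0.974, 0.001], [-0.002, -0.001, -1.0]]
wrist_force: [0.2, 2.5, -12.1]
gripper_width: 0.0078
```

```bash
cat > arc.py <<'E'
from plant import robot
from h import *
s=robot.get_state();p=np.array(s['eef_pos']);l=tolocal(p[None])[0];l[2]+=.008
r=np.hypot(l[1]+.108,l[2]-.079);a0=np.arctan2(l[2]-.079,-(l[1]+.108));print(l,'r',r,'a',a0,s['wrist_force'].round(1),s['gripper_width'])
A=np.arange(a0+.19,3.1,.19);prev=l[1:]
for a in A:
    q=np.array([-.108-.055*np.cos(a),.079+.055*np.sin(a)])
    print(round(a,2),(-(q-prev)*100).round(2));prev=q
E
python3 arc.py
```

```text
[-0.00249393 -0.14380515  0.12531445] r 0.058540904117561285 a 0.9126818451812228 [  0.2   2.5 -12.1] 0.007812033373970467
1.1 [-1.1  -0.28]
1.29 [-0.97 -0.38]
1.48 [-1.03 -0.19]
1.67 [-1.04  0.01]
1.86 [-1.02  0.2 ]
2.05 [-0.97  0.39]
2.24 [-0.87  0.57]
2.43 [-0.75  0.72]
2.62 [-0.6   0.85]
2.81 [-0.43  0.95]
3.0 [-0.24  1.02]
```

drive_tool(
  steps=[
    [0,-1.1,-0.2,0],
    [0,-1.0,-0.3,0],
    [0,-1.0,-0.2,0],
    [0,-1.0,0.0,0],
    [0,0,0,0],
  ],
)

```text
t: 3.28
eef_pos: [0.565, -0.2476, 0.1333]
ee_rot: [[0.975, 0.22, 0.012], [0.22, -0.975, -0.018], [0.008, 0.02, -1.0]]
wrist_force: [5.8, 0.9, -28.1]
gripper_width: 0.0073
```

```bash
python3 arc.py
```

```text
[-0.00236678 -0.1125462   0.14134112] r 0.06250666641357673 a 1.498000593234906 [  5.8   0.9 -28.1] 0.007268439997525157
1.69 [-1.1   0.77]
1.88 [-1.02  0.22]
2.07 [-0.96  0.41]
2.26 [-0.87  0.58]
2.45 [-0.74  0.74]
2.64 [-0.59  0.86]
2.83 [-0.41  0.96]
3.02 [-0.23  1.02]
```

drive_tool(
  steps=[
    [0,-0.6,0.6,0],
    [0,-0.8,0.4,0],
    [0,-1.0,0.3,0],
    [0,-1.0,0.4,0],
    [0,0,0,0],
  ],
)

```text
t: 3.7
eef_pos: [0.561, -0.2192, 0.1238]
ee_rot: [[0.976, 0.216, 0.025], [0.217, -0.976, -0.029], [0.018, 0.033, -0.999]]
wrist_force: [3.1, -6.3, -11.5]
gripper_width: 0.0078
```

```bash
python3 arc.py
```

```text
[ 0.00025231 -0.08397929  0.13179317] r 0.05800097403524972 a 1.9977975476713494 [  3.1  -6.3 -11.5] 0.007813253070345853
2.19 [-0.78  0.79]
2.38 [-0.79  0.68]
2.57 [-0.65  0.82]
2.76 [-0.48  0.93]
2.95 [-0.3  1. ]
```

drive_tool(
  steps=[
    [0,-0.8,0.7,0],
    [0,-0.8,0.7,0],
    [0,-0.6,0.8,0],
    [0,0,0,0],
  ],
)

```text
t: 4.03
eef_pos: [0.5565, -0.1992, 0.1039]
ee_rot: [[0.976, 0.215, 0.027], [0.215, -0.976, -0.032], [0.019, 0.037, -0.999]]
wrist_force: [0.2, -5.4, -1.3]
gripper_width: 0.0076
```

```bash
python3 arc.py
```

```text
[ 0.00043776 -0.06341987  0.11189758] r 0.05540432008365083 a 2.5058529757899226 [ 0.2 -5.4 -1.3] 0.007573452353594121
2.7 [-0.5   0.92]
2.89 [-0.36  0.98]
3.08 [-0.17  1.03]
```

drive_tool(
  steps=[
    [0,-0.5,0.9,0],
    [0,-0.4,0.9,0],
    [0,-0.2,0.5,0],
    [0,0,0,0],
  ],
)

```text
t: 4.37
eef_pos: [0.5545, -0.1907, 0.0822]
ee_rot: [[0.977, 0.214, 0.027], [0.214, -0.976, -0.034], [0.019, 0.039, -0.999]]
wrist_force: [-3.7, 0.5, 5.2]
gripper_width: 0.0074
```

```bash
python3 arc.py
```

```text
[ 0.00038474 -0.05471116  0.09016255] r 0.054445416848437005 a 2.9351057002470236 [-3.7  0.5  5.2] 0.007418095939089119
```

drive_tool(
  steps=[
    [0,0,0,0],
    [0,0,0,0],
    [0,0,0,0],
  ],
  hand=35,
)

```text
t: 4.62
eef_pos: [0.5554, -0.1904, 0.0832]
ee_rot: [[0.977, 0.214, 0.028], [0.214, -0.976, -0.033], [0.021, 0.039, -0.999]]
wrist_force: [0.3, 0.4, 0.1]
gripper_width: 0.0297
```

drive_tool(
  steps=[
    [0,0,-2.5,0],
    [0,0,-3,0],
    [0,0,-3,0],
    [0,0,-3,0],
    [0,0,-2,0],
    [0,0,0,0],
  ],
)

```text
t: 5.12
eef_pos: [0.5513, -0.1848, 0.2243]
ee_rot: [[0.976, 0.214, 0.027], [0.215, -0.976, -0.031], [0.02, 0.036, -0.999]]
wrist_force: [0.4, 0.1, -0.3]
gripper_width: 0.0301
```

Run:
```python
from plant import robot
from h import *
im,d,W=wristcap(robot);cv2.imwrite('pics/w3.png',im[:,:,::-1])
L=tolocal(W);L[d==0]=9
for lo,hi in((-.09,-.02),(.03,.08)):
  b=L[(abs(L[...,0])<.05)&(L[...,1]>lo)&(L[...,1]<hi)&(L[...,2]>.08)&(L[...,2]<.11)]
  if len(b):print(len(b),np.median(b,0),b.min(0),b.max(0))
im,d=robot.capture('top');cv2.imwrite('pics/top1.png',im[:,:,::-1])
delta(robot,[.6363,.2682,.20],73.4)
```

```text
1507 [ 0.0038865  -0.05422003  0.09531432] [-0.04998338 -0.05959049  0.09002804] [ 0.04975307 -0.04895069  0.09860868]
1683 [0.0036005  0.05221754 0.09388867] [-0.0498798   0.04771799  0.08596372] [0.04974351 0.05933415 0.09703353]
tool delta cm [ 18.1  -42.43   0.95] now [ 0.5503 -0.1846  0.2209] tilt [ 0.024 -0.03 ] yaw 12.41 turn rad -1.064
```

View pics/w3.png

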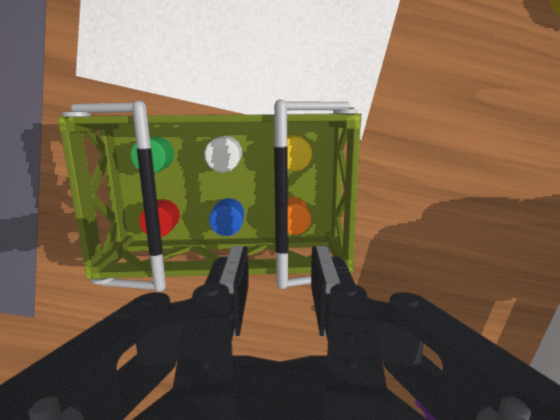

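drive_tool(
  steps=[
    [0,0,0,-0.12],
    [0,0,0,-0.12],
    [0,0,0,-0.12],
    [0,0,0,-0.12],
    [0,0,0,-0.12],
    [0,0,0,-0.12],
    [0,0,0,-0.12],
    [0,0,0,-0.12],
    [0,0,0,-0.1],
    [0,0,0,0],
  ],
  hand=60,
)

```text
t: 6.05
eef_pos: [0.5456, -0.1826, 0.2076]
ee_rot: [[0.246, 0.969, 0.008], [0.969, -0.246, -0.022], [-0.019, 0.013, -1.0]]
wrist_force: [-1.0, -0.3, 0.2]
gripper_width: 0.0516
```

Run:
```python
from plant import robot
from h import *
delta(robot,[.6363,.2682,.20],73.4)
print(robot.get_state()['joint_pos'].round(1))
```

```text
tool delta cm [45.93 -2.31 -0.14] now [ 0.5456 -0.1826  0.2076] tilt [ 0.008 -0.022] yaw 75.74 turn rad 0.041
[ 32.3  21.9 -21.9 101.7  10.8  57.5  -8.1]
```

drive_tool(
  steps=[
    [3.8,-0.2,-0.4,0],
    [3.8,-0.2,-0.4,0],
    [3.8,-0.2,-0.2,0],
    [3.8,-0.2,-0.1,0],
    [3.8,-0.2,-0.1,0],
    [3.8,-0.2,0,0],
    [3.8,-0.2,0,0],
    [3.8,-0.2,0,0],
    [3.8,-0.2,0,0.02],
    [3.8,-0.2,0,0.02],
    [3.8,-0.2,0,0],
    [3.0,-0.1,0,0],
    [0,0,0,0],
  ],
)

```text
t: 7.13
eef_pos: [0.6456, 0.2709, 0.1948]
ee_rot: [[0.345, 0.938, -0.012], [0.938, -0.345, -0.021], [-0.024, -0.004, -1.0]]
wrist_force: [0.2, 0.2, 0.3]
gripper_width: 0.0514
```

```bash
cat > tr.py <<'E'
from plant import robot
from h import *
import sys
im,d,W=wristcap(robot);cv2.imwrite(f'pics/{sys.argv[1]}.png',im[:,:,::-1])
h=cv2.cvtColor(im,cv2.COLOR_RGB2HSV)
m=(h[...,0]>=80)&(h[...,0]<=100)&(h[...,1]>100)&(d>0)&(abs(W[...,0]-.636)<.1)&(abs(W[...,1]-.268)<.1)
for lo,hi in((.028,.045),(.075,.1)):
  p=W[m&(W[...,2]>lo)&(W[...,2]<hi)]
  if len(p)>10: print(len(p),cv2.minAreaRect(p[:,:2].astype(np.float32)*1000),np.median(p[:,2]))
delta(robot,[.6363,.2682,.072],73.4)
E
python3 tr.py w4
```

```text
2694 ((636.1596069335938, 267.7003479003906), (150.08958435058594, 100.34764099121094), 73.24578857421875) 0.0340410748911146
2326 ((636.3274536132812, 268.0718688964844), (99.36767578125, 14.060117721557617), 73.22618103027344) 0.08885932693201544
tool delta cm [-0.04 -0.79 12.25] now [0.6454 0.2685 0.1945] tilt [-0.013 -0.022] yaw 69.75 turn rad -0.064
```

View pics/w4.png

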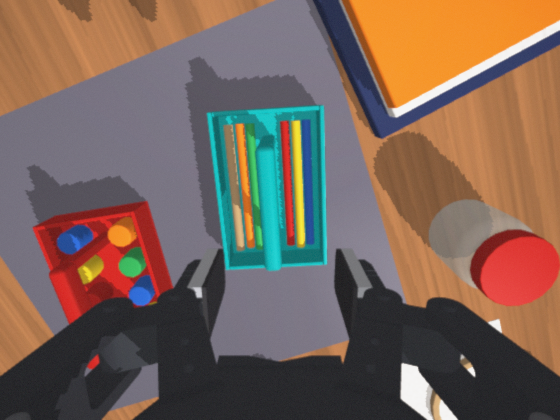

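drive_tool(
  steps=[
    [0,-0.8,1.5,-0.06],
    [0,0,3,0],
    [0,0,3,0],
    [0,0,2,0],
    [0,0,0,0],
  ],
)

```text
t: 7.6
eef_pos: [0.6355, 0.2662, 0.0931]
ee_rot: [[0.301, 0.953, -0.014], [0.953, -0.302, -0.024], [-0.027, -0.006, -1.0]]
wrist_force: [-0.2, 0.1, -0.6]
gripper_width: 0.0514
```

```bash
python3 tr.py w5
```

```text
5170 ((635.923583984375, 267.36651611328125), (150.28256225585938, 100.42945098876953), 73.26591491699219) 0.03409314823034461
6127 ((635.8860473632812, 267.9796447753906), (86.95780181884766, 62.9019889831543), 39.507774353027344) 0.08894882767683326
tool delta cm [ 0.24 -0.02  2.29] now [0.6361 0.2664 0.0949] tilt [-0.013 -0.024] yaw 72.45 turn rad -0.017
```

View pics/w5.png

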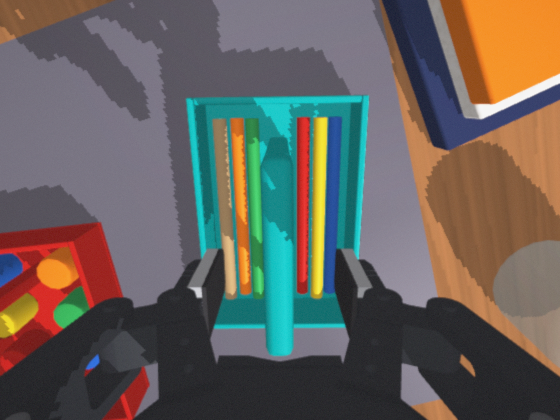

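drive_tool(
  steps=[
    [0.2,0,1.2,-0.01],
    [0.0,0,1.0,0],
    [0,0,0.2,0],
    [0,0,0,0],
  ],
)

```text
t: 7.98
eef_pos: [0.6383, 0.2668, 0.0729]
ee_rot: [[0.297, 0.955, -0.01], [0.955, -0.297, -0.023], [-0.025, -0.003, -1.0]]
wrist_force: [-0.1, -0.4, 0.1]
gripper_width: 0.0517
```

drive_tool(
  steps=[
    [0,0,0,0],
    [0,0,0,0],
    [0,0,0,0],
    [0,0,0,0],
    [0,0,0,0],
    [0,0,0,0],
  ],
  hand=0,
)

```text
t: 8.48
eef_pos: [0.6393, 0.2672, 0.0758]
ee_rot: [[0.298, 0.955, -0.007], [0.954, -0.298, -0.022], [-0.023, -0.0, -1.0]]
wrist_force: [-0.8, -0.0, -2.5]
gripper_width: 0.0132
```

drive_tool(
  steps=[
    [0,0,-1.0,0],
    [0,0,-2.0,0],
    [0,0,-3,0],
    [0,0,-3,0],
    [0,0,-3,0],
    [0,0,-3,0],
    [0,0,-1,0],
    [0,0,0,0],
  ],
)

```text
t: 9.15
eef_pos: [0.639, 0.2706, 0.246]
ee_rot: [[0.297, 0.955, -0.01], [0.955, -0.297, -0.022], [-0.024, -0.003, -1.0]]
wrist_force: [-0.1, 0.5, -1.9]
gripper_width: 0.0128
```

Run:
```python
from plant import robot
from h import *
im,d,W=wristcap(robot);cv2.imwrite('pics/w6.png',im[:,:,::-1])
im,d=robot.capture('scene');cv2.imwrite('pics/scene1.png',im[:,:,::-1])
delta(robot,crate([0,0,.25]),103.13)
```

```text
tool delta cm [-41.81   2.88   0.39] now [0.6384 0.2703 0.2433] tilt [-0.012 -0.023] yaw 72.72 turn rad -0.531
```

View pics/w6.png

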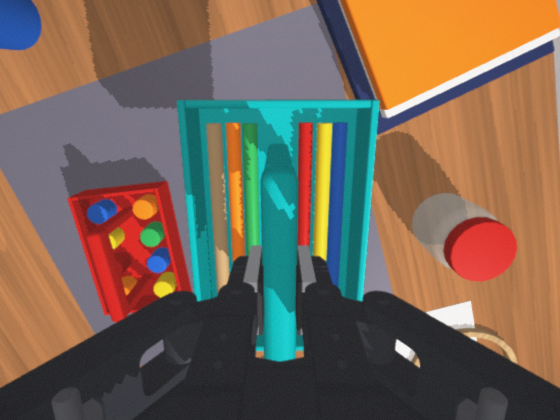

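View pics/scene1.png

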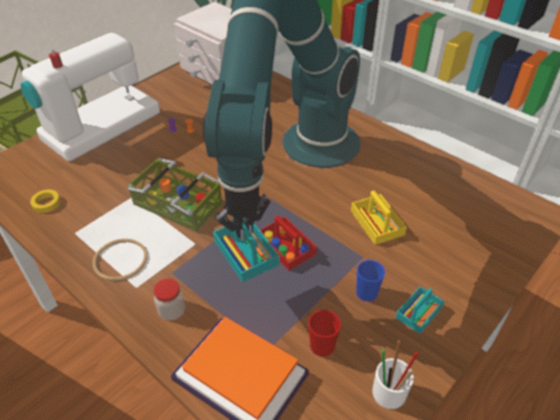

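drive_tool(
  steps=[
    [0,0,-0.5,-0.06],
    [0,0,-0.5,-0.1],
    [0,0,-0.3,-0.1],
    [0,0,-0.2,-0.1],
    [0,0,0,-0.1],
    [0,0,0,-0.05],
    [0,0,0,0],
  ],
)

```text
t: 9.83
eef_pos: [0.6346, 0.2681, 0.2447]
ee_rot: [[-0.232, 0.972, -0.029], [0.972, 0.231, -0.031], [-0.023, -0.035, -0.999]]
wrist_force: [1.2, -0.1, -1.0]
gripper_width: 0.0131
```

Run:
```python
from plant import robot
from h import *
delta(robot,crate([0,0,.25]),103.13)
```

```text
tool delta cm [-37.3  -18.42   0.99] now [0.6346 0.2681 0.2447] tilt [-0.029 -0.031] yaw 103.41 turn rad 0.005
```

drive_tool(
  steps=[
    [-1.2,-0.6,0,0],
    [-2.2,-1.1,0,0],
    [-2.8,-1.4,0,0],
    [-2.8,-1.4,0,0],
    [-2.8,-1.4,0,0],
    [-2.8,-1.4,0,0],
    [-2.8,-1.4,0,0],
    [-2.8,-1.4,0,0],
    [-2.8,-1.4,0,0],
    [-2.8,-1.4,0,0],
    [-2.8,-1.4,0,0],
    [-2.8,-1.4,0,0],
    [-2.6,-1.3,0,0],
    [-2.0,-1.0,0,0],
    [-1.2,-0.6,0,0],
    [-0.5,-0.2,0,0],
    [0,0,0,0],
  ],
)

```text
t: 11.25
eef_pos: [0.5127, -0.1683, 0.2425]
ee_rot: [[-0.187, 0.981, -0.057], [0.982, 0.186, -0.031], [-0.02, -0.062, -0.998]]
wrist_force: [0.8, 0.3, -1.8]
gripper_width: 0.0127
```

```bash
cat > chk.py <<'E'
from plant import robot
from h import *
import sys
im,d=robot.capture('top');cv2.imwrite(f'pics/{sys.argv[1]}.png',im[:,:,::-1])
W=world(robot.calibration('top'),d);h=cv2.cvtColor(im,cv2.COLOR_RGB2HSV)
s=robot.get_state();e=np.array(s['eef_pos'])
L=tolocal(W)
m=(h[...,0]>=80)&(h[...,0]<=100)&(h[...,1]>130)&(d>0)&(abs(L[...,0])<.12)&(abs(L[...,1])<.12)&(L[...,2]>.1)&(L[...,2]<e[2]-.02)
p=L[m];print(len(p),cv2.minAreaRect(p[:,:2].astype(np.float32)*1000),p[:,2].min(),p[:,2].max(), p.min(0),p.max(0))
r=p[(p[:,2]<e[2]-.06+.015)]
A=np.c_[r[:,:2],np.ones(len(r))];print('n',len(r))
print('force',s['wrist_force'].round(1),'local tcp',tolocal(e[None])[0].round(4))
delta(robot,crate([0,0,.172]),103.13)
E
python3 chk.py top2
python3 -c "
from plant import robot
from h import *
im,d,W=wristcap(robot);cv2.imwrite('pics/w7.png',im[:,:,::-1])"
```

```text
1190 ((-37.390777587890625, -22.159698486328125), (149.17691040039062, 102.18878936767578), 88.04200744628906) 0.16665121842378855 0.22242012879724088 [-0.0905272  -0.0953077   0.16665122] [0.01505469 0.05370673 0.22242013]
n 818
force [-0.1  0.3 -1.7] local tcp [-0.0349 -0.0227  0.2425]
tool delta cm [2.55 3.82 6.78] now [ 0.5129 -0.1675  0.2425] tilt [-0.057 -0.031] yaw 100.84 turn rad -0.04
```

View pics/top2.png

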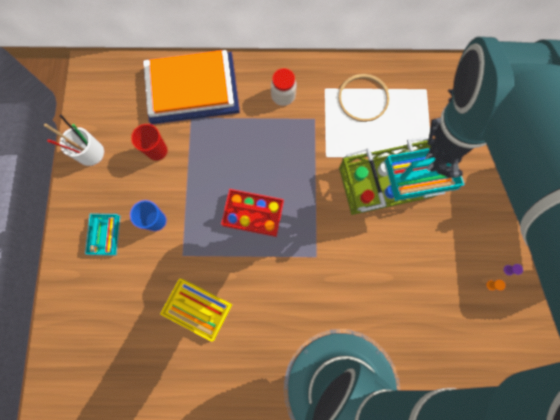

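View pics/w7.png

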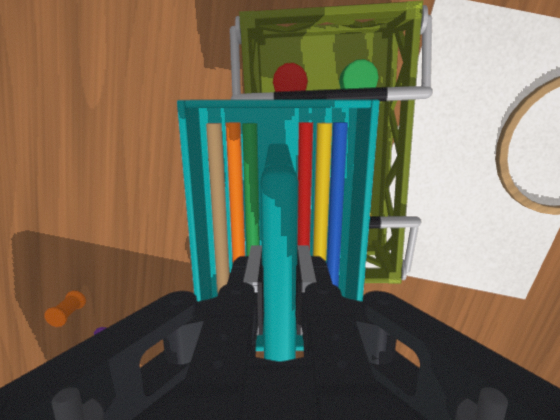

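drive_tool(
  steps=[
    [0.8,1.0,0,-0.02],
    [0.8,1.2,0,-0.02],
    [0.6,0.9,0,0],
    [0.2,0.4,0,0],
    [0,0,0,0],
    [0,0,0,0],
  ],
)

```text
t: 11.85
eef_pos: [0.5469, -0.1255, 0.2392]
ee_rot: [[-0.24, 0.969, -0.056], [0.971, 0.239, -0.028], [-0.014, -0.061, -0.998]]
wrist_force: [-0.4, -0.1, -2.6]
gripper_width: 0.013
```

```bash
python3 chk.py top3
```

```text
1160 ((3.951465606689453, 12.262130737304688), (99.41946411132812, 148.59405517578125), 0.6664186716079712) 0.16437888798004252 0.2176843288403659 [-0.04648427 -0.06255062  0.16437889] [0.05348085 0.08655798 0.21768433]
n 844
force [ 0.   0.6 -2.2] local tcp [0.0077 0.0104 0.2392]
tool delta cm [-0.94 -0.36  6.77] now [ 0.5468 -0.1256  0.2392] tilt [-0.056 -0.028] yaw 103.88 turn rad 0.013
```

drive_tool(
  steps=[
    [-0.3,-0.2,0.8,0.01],
    [-0.3,-0.2,1.0,0],
    [-0.2,0,1.0,0],
    [-0.1,0,0.7,0],
    [0,0,0.4,0],
    [0,0,0,0],
    [0,0,0,0],
  ],
)

```text
t: 12.48
eef_pos: [0.5405, -0.1399, 0.1952]
ee_rot: [[-0.225, 0.973, -0.059], [0.974, 0.224, -0.029], [-0.015, -0.064, -0.998]]
wrist_force: [-0.2, -0.4, -2.0]
gripper_width: 0.0131
```

```bash
python3 chk.py top4
```

```text
1052 ((-4.683502197265625, -1.5159683227539062), (101.01077270507812, 150.3919677734375), 0.24798178672790527) 0.1202428861050986 0.17463061812322633 [-0.05531118 -0.07675645  0.12024289] [0.04576475 0.07362324 0.17463062]
n 738
force [-0.1  0.2 -1.3] local tcp [-0.0017 -0.0021  0.1953]
tool delta cm [0.25 0.32 2.31] now [ 0.5405 -0.1399  0.1953] tilt [-0.059 -0.029] yaw 103.03 turn rad -0.002
```

drive_tool(
  steps=[
    [0.1,0.2,0.3,0],
    [0.1,0.2,0.4,0],
    [0,0.1,0.3,0],
    [0,0,0.2,0],
    [0,0,0.1,0],
    [0,0,0,0],
  ],
)

```text
t: 13.03
eef_pos: [0.5454, -0.1364, 0.1816]
ee_rot: [[-0.226, 0.972, -0.057], [0.974, 0.225, -0.029], [-0.015, -0.062, -0.998]]
wrist_force: [1.0, -0.3, -2.1]
gripper_width: 0.013
```

```bash
python3 chk.py top5
```

```text
1009 ((0.4481773376464844, -0.0162353515625), (99.96092987060547, 153.04029846191406), 0.19690820574760437) 0.10475525933364756 0.16149926611145504 [-0.04971372 -0.07662607  0.10475526] [0.05035248 0.07645596 0.16149927]
n 712
force [-0.2  0.1 -1.5] local tcp [0.0039 0.0002 0.1817]
tool delta cm [-0.   -0.33  0.99] now [ 0.5455 -0.1364  0.1817] tilt [-0.057 -0.029] yaw 103.08 turn rad -0.001
```

Centred; lower slowly to contact.

drive_tool(
  steps=[
    [0,0,0.2,0],
    [0,0,0.2,0],
    [0,0,0.2,0],
    [0,0,0.1,0],
    [0,0,0,0],
  ],
)

```text
t: 13.5
eef_pos: [0.5451, -0.1368, 0.1743]
ee_rot: [[-0.226, 0.973, -0.056], [0.974, 0.225, -0.029], [-0.016, -0.061, -0.998]]
wrist_force: [0.2, 0.7, -1.3]
gripper_width: 0.013
```

drive_tool(
  steps=[
    [0,0,0.2,0],
    [0,0,0.2,0],
    [0,0,0,0],
  ],
)

```text
t: 13.75
eef_pos: [0.5451, -0.1366, 0.1717]
ee_rot: [[-0.226, 0.973, -0.056], [0.974, 0.225, -0.03], [-0.017, -0.061, -0.998]]
wrist_force: [-3.3, 1.6, 6.9]
gripper_width: 0.0129
```

drive_tool(
  steps=[
    [0,0,0.2,0],
    [0,0,0.2,0],
    [0,0,0,0],
  ],
)

```text
t: 14.0
eef_pos: [0.5451, -0.1366, 0.1719]
ee_rot: [[-0.226, 0.973, -0.054], [0.974, 0.225, -0.033], [-0.019, -0.06, -0.998]]
wrist_force: [-1.2, -0.0, 0.1]
gripper_width: 0.0132
```

```bash
python3 chk.py top6
```

```text
965 ((0.8662605285644531, 0.4993438720703125), (151.79766845703125, 101.39228820800781), 89.8978271484375) 0.10005254033262191 0.15181404366842938 [-0.04994936 -0.07538595  0.10005254] [0.05155869 0.07633573 0.15181404]
n 648
force [-3.3  1.3  5.1] local tcp [3.700e-03 1.000e-04 1.719e-01]
tool delta cm [-0.01 -0.37  0.01] now [ 0.5453 -0.1366  0.1719] tilt [-0.054 -0.033] yaw 103.07 turn rad -0.001
```

drive_tool(
  steps=[
    [0,0,0,0],
    [0,0,0,0],
    [0,0,0,0],
  ],
  hand=22,
)

```text
t: 14.3
eef_pos: [0.5453, -0.1367, 0.1721]
ee_rot: [[-0.226, 0.973, -0.054], [0.974, 0.225, -0.033], [-0.02, -0.06, -0.998]]
wrist_force: [-1.1, -0.1, 0.5]
gripper_width: 0.0187
```

drive_tool(
  steps=[
    [0,0,0,0],
    [0,0,0,0],
    [0,0,0,0],
    [0,0,0,0],
  ],
  hand=60,
)

```text
t: 14.63
eef_pos: [0.5454, -0.1368, 0.1718]
ee_rot: [[-0.226, 0.973, -0.053], [0.974, 0.224, -0.033], [-0.02, -0.059, -0.998]]
wrist_force: [-0.1, 0.1, 0.4]
gripper_width: 0.0511
```

```bash
python3 chk.py top7; python3 -c "
from plant import robot
from h import *
im,d,W=wristcap(robot);cv2.imwrite('pics/w8.png',im[:,:,::-1])"
```

```text
784 ((0.4252777099609375, 0.12949371337890625), (100.66009521484375, 151.66213989257812), 0.3763602077960968) 0.10000820709098807 0.15048715175929342 [-0.04997595 -0.07589519  0.10000821] [0.05064943 0.07603822 0.15048715]
n 519
force [0.2 0.2 0.2] local tcp [ 3.800e-03 -1.000e-04  1.717e-01]
tool delta cm [ 0.01 -0.38 -0.  ] now [ 0.5454 -0.1368  0.1717] tilt [-0.054 -0.033] yaw 103.06 turn rad -0.001
```

View pics/w8.png

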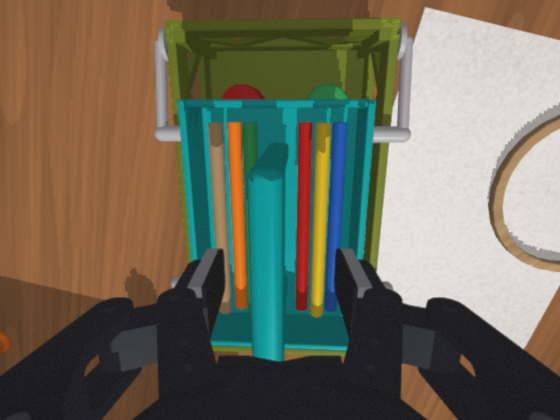

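drive_tool(
  steps=[
    [0,0,-1.0,0],
    [0,0,-2,0],
    [0,0,-3,0],
    [0,0,-3,0],
    [0,0,-3,0],
    [0,0,-3,0],
    [0,0,0,0],
    [0,0,0,0],
  ],
)

```text
t: 15.4
eef_pos: [0.553, -0.1304, 0.3329]
ee_rot: [[-0.228, 0.972, -0.054], [0.974, 0.226, -0.031], [-0.018, -0.059, -0.998]]
wrist_force: [-0.7, 0.2, -0.5]
gripper_width: 0.0511
```

Run:
```python
from plant import robot
from h import *
im,d,W=wristcap(robot);cv2.imwrite('pics/w9.png',im[:,:,::-1])
L=tolocal(W);h=cv2.cvtColor(im,cv2.COLOR_RGB2HSV)
m=(h[...,0]>=80)&(h[...,0]<=100)&(h[...,1]>100)&(d>0)&(L[...,2]<.22)
for n,lo,hi in(('rim',.122,.138),('handle',.172,.2)):
    p=L[m&(L[...,2]>lo)&(L[...,2]<hi)];k=p[:,2]
    A=np.c_[p[:,:2],np.ones(len(p))];f=np.linalg.lstsq(A,k,rcond=None)[0]
    print(n,len(p),cv2.minAreaRect(p[:,:2].astype(np.float32)*1000),np.median(k),np.percentile(k,98),'slope',f.round(3))
im,d=robot.capture('scene');cv2.imwrite('pics/scene2.png',im[150:240,110:290][:,:,::-1].repeat(4,0).repeat(4,1))
im,d=robot.capture('top');W=world(robot.calibration('top'),d);h=cv2.cvtColor(im,cv2.COLOR_RGB2HSV)
m=(h[...,1]>100)&(h[...,0]<13)&(W[...,2]>.07)&(W[...,2]<.1)&(abs(W[...,0]-.447)<.08)&(abs(W[...,1]-.232)<.08);print('red',cv2.minAreaRect(W[m][:,:2].astype(np.float32)*1000))
print(robot.get_state()['wrist_force'],robot.get_state()['t'])
```

```text
rim 2132 ((0.0004119873046875, -0.37625885009765625), (150.48641967773438, 99.9563217163086), 89.83240509033203) 0.12898510223859416 0.13079129517079602 slope [0.006 0.006 0.128]
handle 1729 ((0.0031571388244628906, 0.5909614562988281), (13.999907493591309, 98.53382110595703), 0.010417577810585499) 0.18376292070108569 0.18557554591388664 slope [-0.062 -0.001  0.184]
red ((447.2471618652344, 231.6641082763672), (98.7994384765625, 14.553556442260742), 79.12532806396484)
[-0.28482403  0.04114981  0.0046839 ] 15.55
```

View pics/w9.png

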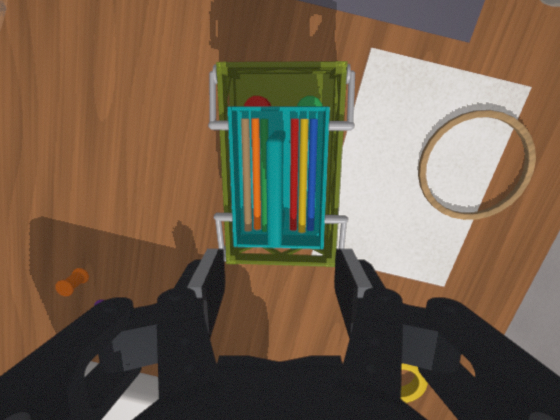

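View pics/scene2.png

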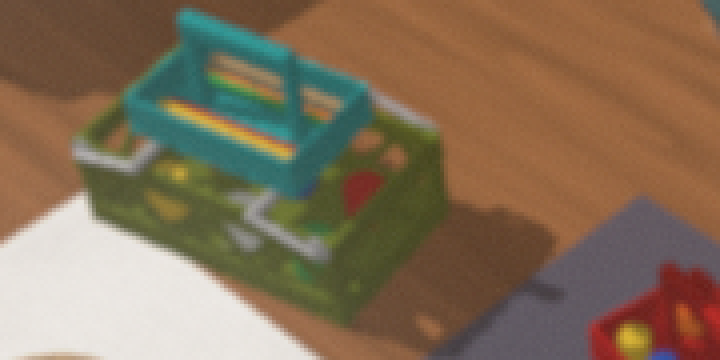

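The tray sits level (rim at 129–131 mm), centred within 1 mm, on both bails. The red tray has not moved and the gripper is clear.

```bash
python3 -c "
from plant import robot
print(robot.job_done())"
```

```text
the job is handed in; nothing more can be done
None
```

I pinched the swung-out bail at its bar and carried it over to its stop. Then I picked up the larger teal tray by its handle, set it down on both bails, let go, and handed the job in at about 15.6 s.

**Last checks:**
- **Bail:** its bar measured at y = -54 mm with its top at 95 mm, so it is fully in. It still looked in after the tray was placed.
- **Teal tray position:** its centre measured within about 1 mm of the crate's centre, and its long side within about 0.2° of the crate's.
- **Teal tray height and tilt:** the rim is level (slope about 0.006) at 129–131 mm, which puts the tray centre at about 139–141 mm above the table. A slope fit on the handle read -0.06 across its 14 mm width. I set that aside because the rim fit is far better supported.
- **Red tray:** it measured within 1 mm of where it started.
- **Gripper:** it is clear, with the tool point about 0.33 m above the table and no wrist force.

**What did not go as planned:**
- The upward pull peaked at about 28 N in the readings while I swung the bail, under the 40 N and 120 N limits.
- The move to the crate overshot by about 4 cm in the air. I corrected it before lowering.
- The tool was tilted about 0.06 rad when I placed the tray. The tray settled level when released.

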